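# Square the optical rail to the fence and hold it for tightening

## Task

The white rail with the lens carrier hangs on one loose screw on the breadboard and has swung a few degrees inward of square. Pick up the red triangular square, lay it flat on the board in the corner between the rail and the aluminium fence, and press it right home so that one leg lies flush along the fence and the other flush along the rail, which brings the rail square. Finish still gripping the square and pressing it firmly against both, so that a colleague can tighten the screw, and leave the other things lying about undisturbed.

Things in the scene. Friction and masses are not known exactly. Their poses are not given: they have to be found in the camera images.
- board: Breadboard: dark steel plate 300 x 300 x 12 mm with rows of small holes, fixed on the table. Origin at the centre of its underside, z up, x and y along its sides. Its top is 12 mm above the table. The fence lies along its +x edge; the rail lies on the -y side, reaching from the fence towards -x.
- fence: Fence: fixed aluminium profile 25 mm wide (its x), 300 mm long (its y), 25 mm high, on the board's +x edge; two screws 29 mm high stand on its ends. Origin at the centre of its underside, on the board's top, 137.5 mm from the board's centre; axes parallel to the board's. The square goes against its plane -x side.
- fence_face (a point): Point at the foot of the fence's -x side face, on the board's top, at the middle of its length; axes as the fence's.
- pivot_screw (a joint): Swing of the rail about its one loose brass screw, rad: 0 = exactly square to the fence, positive = free end swung towards the board's +y, inward over the corner (starts at +0.05 to +0.12). No spring: friction holds it where it is left; about 2 to 3 N near its free end (0.25 N m) turns it.
- rail: White rail 40 mm wide, 12 mm high (middle ridge to 20 mm), 250 mm long. Origin on the brass screw's axis, board's top, 35 mm from the fence's face and 80 mm to the -y side of the board's middle; it runs along its own -x to 225 mm, and 25 mm to +x. The square goes against its +y side, 20 mm off the midline. Screw head to 27 mm. A black lens carrier 46 mm wide, 44 mm high sits 195 mm from the screw.
- rail_face (a point): Point at the foot of the rail's +y side face, on the board's top, level with the screw; axes as the rail's.
- square: Red aluminium triangle 10 mm thick, 0.23 kg, flat on the table: two legs 150 x 22 mm and a 45-degree bar 16 mm wide, round an open window 65 mm deep from bar to inner corner. Origin on the underside; outer corner (heel) at x +52.5, y -52.5 mm, legs run from it to -x and +y. Home: heel in the corner, axes parallel to the fence's, -x leg on the rail, +y leg on the fence.
- square_heel (a point): The outer right-angle corner of the square, on its underside; axes as the square's.
- square_grip (a point): Middle of the square's 45-degree bar, half way up its thickness (5 mm above the underside), at x -21.5, y +21.5 mm from the square's origin; axes as the square's. The bar is 16 mm wide across the square's (+x, -y) diagonal, with free room for a finger on both sides (65 mm in the window).
- post_holder: Bystander: dark post holder 38 mm across and 70 mm high standing on the board's corner at -x, +y. Origin at the centre of its foot.
- sample_case: Bystander: clear-lidded chip case 60 x 60 x 22 mm on the table. Origin at the centre of its underside.
- hex_driver: Bystander: red-handled driver 190 mm long, about 30 mm thick, lying on the table. Origin at its underside.
There are look-alikes about, which are no part of the job. Of the things that look like the square, take the one that is farthest from the robot's base at the start.

How it is judged:
At the end, for the whole second after the job is handed in: Square flat on the board, heel within 3 mm of fence and rail faces, legs parallel to both within 0.014 rad, rail square to the fence within 0.014 rad, more than 1.5 N on fence and on rail, at rest, still gripped by the fingers (over 3 N) (x of square_heel in the frame of fence_face between -0.003 and 0.003 m and y of square_heel in the frame of rail_face between -0.003 and 0.003 m and z of square_heel in the frame of fence_face between -0.003 and 0.003 m and angle between the x axis of square and the x axis of fence, either way round below 0.014 rad and angle between square's own z axis and vertical below 0.02 rad and value of joint pivot_screw between -0.014 and 0.014 rad and angle between the x axis of square and the x axis of rail, either way round below 0.014 rad and contact force between square and fence above 1.5 N and contact force between square and rail above 1.5 N and contact force between the fingers and square above 3 N and linear speed of square below 0.01 m/s); the arm keeps its last pose, push and grip.
It fails at once if the post holder is disturbed (moved more than 15 mm) (distance of post_holder from where it was at the start of the episode above 0.015 m).
It fails at once if the chip case is disturbed (moved more than 15 mm) (distance of sample_case from where it was at the start of the episode above 0.015 m).
It fails at once if the driver is disturbed (moved more than 15 mm) (distance of hex_driver from where it was at the start of the episode above 0.015 m).
It also fails if it takes over 67 s, if anything falls off the work surface, if the arm or the gripper's body presses on something with over 40 N, if the wrist force passes 120 N, or if a joint passes its speed limit or range.

## Robot

A 6-joint arm with a two-finger parallel gripper is mounted at the origin on the work surface. World frame = base frame: x ahead of the robot, y to its left, z up, the work surface at z = 0. Lengths are in m, angles in rad, forces in N, time in s.
With the tool pointing down it reaches from about 0.375 to 0.9 m from the base axis. Payload 3.1 kg.
Tool frame: the origin (TCP) lies between the finger pads; the fingertips stand 11 mm ahead of it and the grasp point (between the pads) lies 8 mm behind it; z points along the fingers, y is the line along which they close (so a half turn about z gives the same grasp; the last joint's range is limited). The gripper opens to 87 mm and grips with 3 to 60 N. Pads are 19 mm wide; open, the fingers measure 117 mm over their backs; the gripper's body (75 mm by 190 mm) begins 51 mm behind the grasp point.
Start: joints at [1.109, 0.527, 1.433, -0, 1.181, -0.178], TCP at [0.175, 0.6, 0.234] pointing down, gripper open.
Joint ranges: [-3.08, 3.08], [-0.75, 2.2], [0.22, 2.44], [-1.43, 4.57], [0, 2.65], [-2.85, 2.85]. Speed limits (rad/s): [2.79, 2.79, 3.14, 3.14, 3.14, 3.14].

## Interface

Orientations are given as a unit quaternion [x, y, z, w].
In Python, from rig import get_obs, camera, hand_in gives the robot as it stands.
- The arm moves only by the shell command python3 -m pendant 'ROWS' [FORCE]. ROWS is JSON, a list that holds one entry, the list of rows, each a list of 7 numbers: the shift along the tool's x, y, z in m, then the turn, a rotation vector about the tool's x, y, z in degrees, then the opening, from 0 (shut) to 1 (fully open). In form: [[[x, y, z, ax, ay, az, fingers], ...]]. A call has exactly 5 rows; each row shifts and turns the commanded pose from where the row before left it, along the tool's axes as they then stand; what a row does not reach is not made up. A row lasts 1/8 s, in which the tool goes at most 62.5 mm and 10.7 degrees, less where a joint would pass 70% of its speed; a pose out of reach is approached as far as the arm can. A call with a gripper value outside its range is refused whole. The fingers move at their own pace and stop on an object; FORCE is the grip in N (left out, the last holds). Time passes only in rows, so rows that do not move let the fingers close, or fill a call up. It gives the time, the measured TCP pose, the force, the opening and the grip force at its end, in the units of the state.
- get_obs(): the state, without advancing time (a new reading comes with each control period).
- camera(name): name is "side" or "top" or "wrist"; returns a dict with "img" (400x640x3 uint8, red, green, blue), "intrinsics" (3x3 intrinsics, pixels), "k1" (the pictures are not rectified: a ray, as slopes to the right and down, at radius r is drawn at 1 + k1 r^2 times it, then the intrinsics apply), "R" (3x3) and "t" (3): a world point X has camera coordinates R X + t; the wrist camera has in their place "T_tool_cam" (4x4, takes a point from camera to tool coordinates, whose origin is the TCP and whose axes are the flange's). Camera axes: x right, y down, z forward; pixel columns grow to the right and rows downward; lengths in m; the calibration is good to about 2 mm. A picture is of the moment at which its call begins: read the wrist's pose just before it. There is no depth.
- hand_in(): hands the job in; it is judged then, once.
The state is a dict: "time": time; "q": joint angles; "joint_velocities": joint speeds; "joint_torque": joint torques, N m; "position": TCP position; "tool_rot": TCP orientation; "ft_force": force on the tool from outside, world axes, zero at the start; "moment": the same for the moment, N m; "grip_width": finger opening in m; "grip_force": force on a finger pad.
Only numpy, scipy, OpenCV 4.12 (cv2) and the standard library are available. Lean on these libraries where they do the work, as an engineer would, in place of code of your own. Each camera call takes 0.05 s, during which the arm holds its last target. There are 200 camera calls.

## Working session

There is one attempt and no reset: what is moved stays moved. The work goes in short steps, Python scripts to look and compute and a shell command to move; the robot and the scene stay as the last step left them, time stands still between calls to the robot, and variables do not carry over. Pictures are saved under pics/ and viewed, at most 10 in all, crops included, and the job is handed in when it is done.

```bash
mkdir -p pics; ls; python3 - <<'E'
from rig import get_obs,camera
import cv2,pickle,numpy as np
o=get_obs();print({k:np.round(v,3).tolist() for k,v in o.items()})
d={}
for n in("side","top","wrist"):
    c=camera(n);d[n]=c;cv2.imwrite(f"pics/{n}0.png",c["img"][:,:,::-1])
    print(n,{k:np.round(v,3).tolist() for k,v in c.items() if k!="img"})
d["obs"]=o;pickle.dump(d,open("d0.pkl","wb"))
E
```

```text
pics
{'time': 0.0, 'q': [1.108, 0.528, 1.434, 0.0, 1.181, -0.179], 'joint_velocities': [0.0, 0.001, 0.0, -0.0, 0.001, -0.001], 'joint_torque': [-0.003, -44.005, -17.659, 0.063, 0.058, -0.0], 'position': [0.175, 0.599, 0.233], 'tool_rot': [0.141, 0.99, -0.001, -0.0], 'ft_force': [1.514, -0.093, 0.351], 'moment': [0.054, -0.032, -0.035], 'grip_force': 0.0, 'grip_width': 0.087}
side {'intrinsics': [[492.473, 0.0, 314.557], [0.0, 492.473, 198.309], [0.0, 0.0, 1.0]], 'k1': 0.03, 'R': [[-0.999, -0.036, 0.003], [-0.029, 0.754, -0.656], [0.022, -0.656, -0.754]], 't': [0.481, 0.112, 1.614]}
top {'intrinsics': [[423.149, 0.0, 316.867], [0.0, 423.149, 201.638], [0.0, 0.0, 1.0]], 'k1': -0.041, 'R': [[-0.008, -1.0, -0.001], [-0.979, 0.008, -0.202], [0.202, -0.001, -0.979]], 't': [-0.066, 0.482, 1.211]}
wrist {'intrinsics': [[343.612, 0.0, 321.765], [0.0, 343.612, 204.88], [0.0, 0.0, 1.0]], 'k1': -0.073, 'T_tool_cam': [[-0.001, -0.952, -0.307, 0.085], [1.0, -0.001, -0.0, 0.0], [-0.0, -0.307, 0.952, -0.15], [0.0, 0.0, 0.0, 1.0]]}
```

View pics/top0.png

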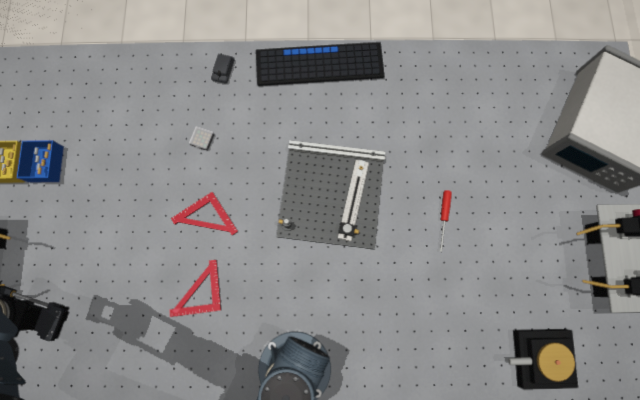

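View pics/side0.png

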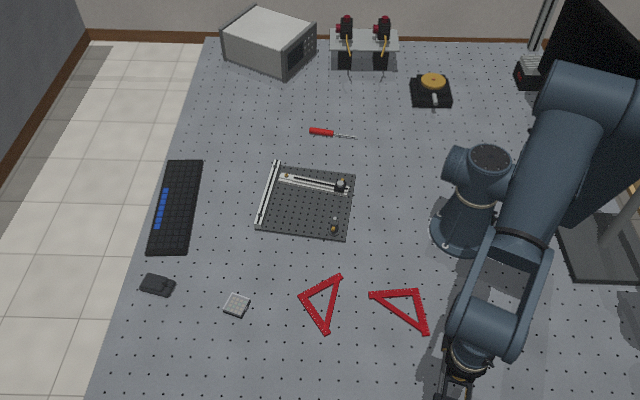

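The top view shows two red triangles, A around (205,215) and B around (200,290). The robot base is around (295,370), so A is farther away and is the likely square. The board is around (330,195), with the fence along its top edge, the rail running from (360,165) to (347,235) with the lens carrier at (347,230), and the post holder at (287,222). The case is at (201,138) and the driver at (446,205).

```bash
cat > h.py <<'E'
import numpy as np,cv2
from scipy.spatial.transform import Rotation as Ro
def cam_pose(c,o=None):
    if "R" in c: R=np.array(c["R"]);return R.T,-R.T@np.array(c["t"])
    T=np.array(c["T_tool_cam"]);Rt=Ro.from_quat(o["tool_rot"]).as_matrix()
    return Rt@T[:3,:3],Rt@T[:3,3]+np.array(o["position"])
def rays(c,px,o=None):
    K=np.array(c["intrinsics"]);px=np.asarray(px,float).reshape(-1,1,2)
    u=cv2.undistortPoints(px,K,np.array([c["k1"],0,0,0.]),None,None).reshape(-1,2)
    Rc,p=cam_pose(c,o);return p,np.c_[u,np.ones(len(u))]@Rc.T
def plane(c,px,z,o=None):
    p,d=rays(c,px,o);return p+d*((z-p[2])/d[:,2])[:,None]
def tri(p1,d1,p2,d2):
    A=np.c_[d1,-d2];s=np.linalg.lstsq(A,p2-p1,rcond=None)[0]
    a,b=p1+s[0]*d1,p2+s[1]*d2;return (a+b)/2,np.linalg.norm(a-b)
def proj(c,X,o=None):
    Rc,p=cam_pose(c,o);v=(np.atleast_2d(X)-p)@Rc
    return cv2.projectPoints(v,np.zeros(3),np.zeros(3),np.array(c["intrinsics"]),np.array([c["k1"],0,0,0.]))[0].reshape(-1,2)
def red(img):
    h=cv2.cvtColor(img,cv2.COLOR_RGB2HSV)
    return (((h[...,0]<8)|(h[...,0]>172))&(h[...,1]>120)&(h[...,2]>70)).astype(np.uint8)
def tris(img,amin=400):
    cs,_=cv2.findContours(red(img),cv2.RETR_EXTERNAL,cv2.CHAIN_APPROX_NONE)
    return [cv2.minEnclosingTriangle(k)[1].reshape(3,2) for k in cs if cv2.contourArea(k)>amin]
E
python3 - <<'E'
from h import *;import pickle
np.set_printoptions(precision=4,suppress=True)
d=pickle.load(open("d0.pkl","rb"))
for n in("top","side","wrist"):
    for t in tris(d[n]["img"],700):
        W=plane(d[n],t,0.010,d["obs"])
        L=[np.linalg.norm(W[i]-W[(i+1)%3]) for i in range(3)]
        print(n,t.round(1).tolist(),W[:,:2].tolist(),np.round(L,3))
c=d["top"]["img"]
a=cv2.resize(c[180:325,160:250],None,fx=4,fy=4,interpolation=cv2.INTER_CUBIC)
b=cv2.resize(c[130:260,265:395],None,fx=3.3,fy=3.3,interpolation=cv2.INTER_CUBIC)
m=np.zeros((580,a.shape[1]+b.shape[1],3),np.uint8);m[:a.shape[0],:a.shape[1]]=a;m[:b.shape[0],a.shape[1]:]=b
cv2.imwrite("pics/crop1.png",m[:,:,::-1]);print(m.shape)
# coarse board spots
P=[(290,142),(385,152),(385,159),(289,149),(277,238),(376,248),(361,165)]
print(plane(d["top"],P,0.03))
E
```

```text
top [[215.1999969482422, 253.1999969482422], [164.3000030517578, 317.20001220703125], [220.3000030517578, 309.3999938964844]] [[0.33393295333065204, 0.23711297246056504], [0.14736555939554163, 0.38057137509873684], [0.16927171291141713, 0.21601460553764942]] [0.235 0.166 0.166]
top [[211.6999969482422, 190.89999389648438], [165.8000030517578, 221.39999389648438], [240.1999969482422, 235.60000610351562]] [[0.5264659864225202, 0.25575820246380265], [0.4317113330129373, 0.3929372345891762], [0.38675909927173346, 0.16299883697834344]] [0.167 0.234 0.168]
side [[419.3999938964844, 287.20001220703125], [361.1000061035156, 291.70001220703125], [430.70001220703125, 341.20001220703125]] [[0.1615539716074067, 0.21724787543297397], [0.33485994489025056, 0.23931503681086974], [0.14833769117216472, 0.38608102506419417]] [0.175 0.237 0.169]
side [[343.79998779296875, 268.79998779296875], [296.79998779296875, 295.1000061035156], [327.8999938964844, 341.79998779296875]] [[0.3857693812956012, 0.16167505830033901], [0.5241387182055127, 0.25810825670208004], [0.43018228837178796, 0.39906725997495596]] [0.169 0.169 0.242]
wrist [[146.89999389648438, 195.89999389648438], [11.699999809265137, 261.1000061035156], [120.4000015258789, 267.70001220703125]] [[0.14105145751092152, 0.39869433910079466], [0.168736864799527, 0.17933042706126334], [0.21676768526202667, 0.32414501765122]] [0.221 0.153 0.106]
(580, 789, 3)
[[ 0.6763  0.0123  0.03  ]
 [ 0.6412 -0.2828  0.03  ]
 [ 0.6185 -0.2819  0.03  ]
 [ 0.6534  0.0153  0.03  ]
 [ 0.3761  0.0496  0.03  ]
 [ 0.3439 -0.2439  0.03  ]
 [ 0.5997 -0.2069  0.03  ]]
```

View pics/crop1.png

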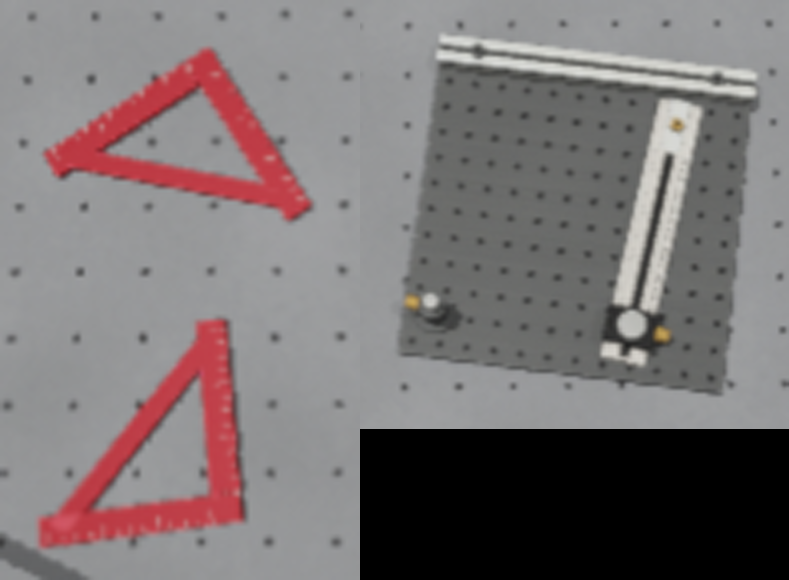

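View pics/wrist0.png

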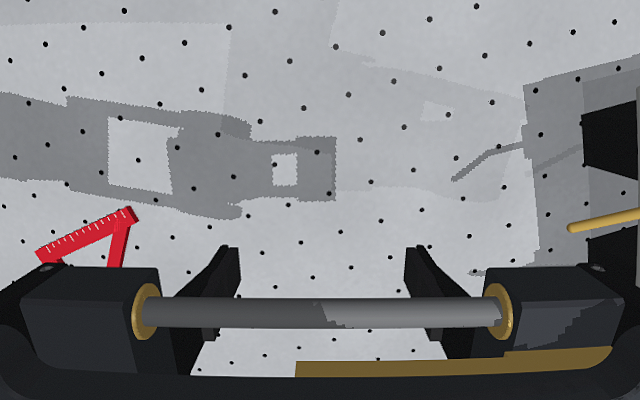

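There are two lookalikes in the top view. A is at (205,215), about 0.53 m from the base, and B is at (200,290), about 0.35 m away. The crop shows both are right-angled triangles with legs of about 150 mm. A is farther from the base, so A is the square, with its heel at the upper-right corner (212,191) and its bar along the bottom. The wrist view only catches part of B at (110,235). Next I'll move the wrist camera over A.

```bash
python3 -m pendant '[[[-0.0365,-0.0289,0,0,0,0,1],[-0.0365,-0.0289,0,0,0,0,1],[-0.0365,-0.0289,0,0,0,0,1],[-0.0365,-0.0289,0,0,0,0,1],[-0.0365,-0.0289,0,0,0,0,1]]]'
python3 -m pendant '[[[-0.0365,-0.0289,0,0,0,0,1],[-0.0365,-0.0289,0,0,0,0,1],[-0.0365,-0.0289,0,0,0,0,1],[-0.0365,-0.0289,0,0,0,0,1],[-0.0365,-0.0289,0,0,0,0,1]]]'
python3 -m pendant '[[[0,0,0,0,0,10,1],[0,0,0,0,0,10,1],[0,0,0,0,0,10,1],[0,0,0,0,0,10,1],[0,0,0,0,0,10,1]]]'
python3 -m pendant '[[[0,0,0,0,0,10,1],[0,0,0,0,0,10,1],[0,0,0,0,0,10,1],[0,0,0,0,0,5,1],[0,0,0,0,0,0,1]]]'
cat > look.py <<'E'
import sys,pickle,cv2
from rig import get_obs,camera
o=get_obs();c=camera("wrist");n=sys.argv[1]
pickle.dump((o,c),open(n+".pkl","wb"));cv2.imwrite(f"pics/{n}.png",c["img"][:,:,::-1])
E
python3 look.py w1
```

```text
time: 0.78
position: [0.3103, 0.4088, 0.2334]
tool_rot: [0.141, 0.99, -0.0, -0.0]
ft_force: [0.8, 0.1, -0.3]
grip_width: 0.0871
grip_force: 0.0
time: 1.4
position: [0.4451, 0.219, 0.2335]
tool_rot: [0.141, 0.99, 0.0, -0.0]
ft_force: [0.2, 0.3, 0.6]
grip_width: 0.0867
grip_force: 0.0
time: 2.02
position: [0.4442, 0.2203, 0.2333]
tool_rot: [0.549, 0.836, -0.0, -0.0]
ft_force: [-0.0, 0.4, -0.2]
grip_width: 0.087
grip_force: 0.0
time: 2.65
position: [0.4443, 0.2203, 0.2334]
tool_rot: [0.773, 0.635, -0.0, -0.0]
ft_force: [-0.6, 0.1, 0.2]
grip_width: 0.0866
grip_force: 0.0
```

View pics/w1.png

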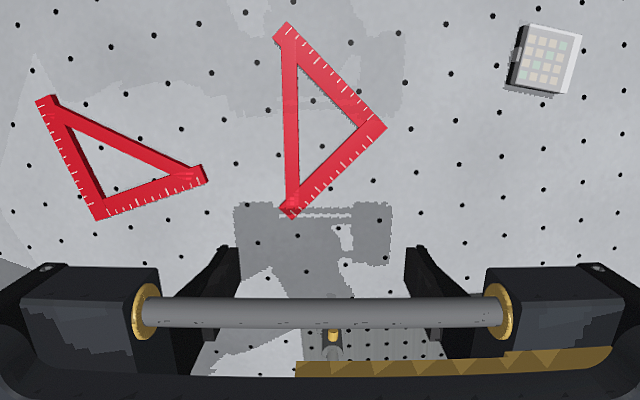

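The wrist view shows square A, with its heel at (387,126), leg tips near (285,25) and (290,215), and the bar along column 290. B is on the left at (120,160) and the case at (545,60). I'll measure A and plan the approach.

```bash
cat > sq.py <<'E'
from h import *
import pickle
def sqpx(o,c,exp):
    """outer triangle + window corners (px) of the red piece whose window centre lies nearest world exp"""
    cs,hi=cv2.findContours(red(c["img"]),cv2.RETR_CCOMP,cv2.CHAIN_APPROX_NONE)
    best=None
    for k,h in zip(cs,hi[0]):
        if h[3]>=0 and cv2.contourArea(k)>300:
            m=plane(c,k.reshape(-1,2).mean(0),0.01,o)[0][:2];e=np.linalg.norm(m-exp)
            if best is None or e<best[0]: best=(e,k,cs[h[3]])
    f=lambda k:cv2.minEnclosingTriangle(k)[1].reshape(3,2)
    return f(best[2]),f(best[1])
def heelfirst(px,W):
    a=[]
    for i in range(3):
        u,v=W[i-1]-W[i],W[i-2]-W[i];a.append(abs(u@v)/np.linalg.norm(u)/np.linalg.norm(v))
    i=int(np.argmin(a));idx=[i,(i+1)%3,(i+2)%3]
    u,v=W[idx[1]]-W[idx[0]],W[idx[2]]-W[idx[0]]
    if u[0]*v[1]-u[1]*v[0]<0: idx=[idx[0],idx[2],idx[1]]   # order heel,+y tip,-x tip
    return px[idx],W[idx]
def est(o,c,exp,z):
    po,pw=sqpx(o,c,exp);r={}
    for n,p in(("out",po),("win",pw)):
        p,W=heelfirst(p,plane(c,p,z,o)[:,:2]);u,v=W[1]-W[0],W[2]-W[0]
        y1=np.arctan2(u[1],u[0])-np.pi/2;y2=np.arctan2(v[1],v[0])-np.pi
        w=lambda a:(a+np.pi)%(2*np.pi)-np.pi
        r[n]=(p,W,w(y1),w(y2))
    return r
E
python3 - <<'E'
from sq import *;np.set_printoptions(precision=4,suppress=True)
o,c=pickle.load(open("w1.pkl","rb"))
r=est(o,c,np.array([.455,.26]),0.01)
for n in r: print(n,r[n][0].round(1).tolist(),r[n][1].tolist(),np.degrees(r[n][2:]))
y=np.mean([r["out"][2],r["out"][3]]);H=r["out"][1][0]
g=H+Ro.from_euler("z",y).as_matrix()[:2,:2]@[-.074,.074]
Rt=Ro.from_quat(o["tool_rot"]).as_matrix()
print("yaw",np.degrees(y),"grip",g,"tool y ang",np.degrees(np.arctan2(Rt[1,1],Rt[0,1])))
print("delta tool",Rt.T@(np.r_[g,.15]-o["position"]))
E
```

```text
out [[387.79998779296875, 126.9000015258789], [270.70001220703125, 4.5], [280.0, 231.3000030517578]] [[0.523450944567555, 0.2582363665607554], [0.4279496887892221, 0.3992874032715469], [0.38244901289657096, 0.16359633316901367]] [34.1007 33.8694]
win [[359.20001220703125, 126.80000305175781], [295.5, 61.0], [298.1000061035156, 187.89999389648438]] [[0.49328664691125884, 0.26420727461186133], [0.4406533038068301, 0.34226253571708315], [0.4147095581268889, 0.21083096599176138]] [33.9921 34.1877]
yaw 33.98504273531801 grip [0.4207 0.2782] tool y ang -11.197018477151326
delta tool [ 0.0523 -0.0343  0.0834]
```

```bash
python3 -m pendant '[[[0.017,-0.011,0.028,0,0,0,1],[0.017,-0.011,0.028,0,0,0,1],[0.018,-0.012,0.028,0,0,0,1],[0,0,0,0,0,0,1],[0,0,0,0,0,0,1]]]'
python3 look.py w2
python3 - <<'E'
from sq import *;np.set_printoptions(precision=4,suppress=True)
a=pickle.load(open("w1.pkl","rb"));b=pickle.load(open("w2.pkl","rb"))
ra,rb=[est(o,c,np.array([.45,.27]),.01) for o,c in(a,b)]
for n in("out","win"):
  for i in range(3):
    p1,d1=rays(a[1],ra[n][0][i],a[0]);p2,d2=rays(b[1],rb[n][0][i],b[0])
    print(n,i,*tri(p1,d1[0],p2,d2[0]),rb[n][0][i].round(1))
o=b[0];y=np.mean(rb["win"][2:]);Hs=rb["out"][1][0];print(np.degrees(rb["out"][2:]),np.degrees(rb["win"][2:]),rb["out"][1],rb["win"][1])
g=Hs+Ro.from_euler("z",np.mean(rb["out"][2:])).as_matrix()[:2,:2]@[-.074,.074]
g2=(rb["win"][1][1]+rb["win"][1][2])/2+np.array([np.cos(y+.75*np.pi),np.sin(y+.75*np.pi)])*.008
Rt=Ro.from_quat(o["tool_rot"]).as_matrix()
for q in(g,g2): print("grip",q,"delta",Rt.T@(np.r_[q,0.013]-o["position"]))
E
```

```text
time: 3.32
position: [0.4219, 0.2779, 0.15]
tool_rot: [0.773, 0.635, 0.0, 0.0]
ft_force: [1.3, 0.5, 0.4]
grip_width: 0.0867
grip_force: 0.0
out 0 [0.5233 0.258  0.0094] 0.0005468674865291181 [437.9 195.7]
out 1 [0.4283 0.3989 0.0119] 0.00034471725934110325 [300.2  49.4]
out 2 [0.3831 0.1651 0.014 ] 0.00038800828837504885 [305.5 312.8]
win 0 [0.4938 0.2632 0.0015] 0.0006039551351520858 [402.5 194. ]
win 1 [0.4406 0.3425 0.008 ] 1.4103905004595553e-05 [329. 118.]
win 2 [ 0.4136  0.208  -0.0016] 0.0005747835180491944 [327.9 261.5]
[33.8244 34.2518] [33.7921 33.9436] [[0.5229 0.2581]
 [0.4284 0.3992]
 [0.3821 0.1623]] [[0.4919 0.2659]
 [0.4405 0.3426]
 [0.4148 0.214 ]]
grip [0.4201 0.278 ] delta [-0.0003 -0.0019  0.137 ]
grip [0.4198 0.2798] delta [ 0.0014 -0.0026  0.137 ]
```

The square's top is about 10 mm high by triangulation and its yaw is 34.0°, which matches the tool. I'll go down and grip.

```bash
python3 -m pendant '[[[0,-0.002,0.04,0,0,0.1,1],[0,0,0.04,0,0,0,1],[0,0,0.03,0,0,0,1],[0,0,0.017,0,0,0,1],[0,0,0.010,0,0,0,1]]]'
python3 -m pendant '[[[0,0,0,0,0,0,1],[0,0,0,0,0,0,0],[0,0,0,0,0,0,0],[0,0,0,0,0,0,0],[0,0,0,0,0,0,0]]]' 45
python3 -m pendant '[[[0,0,0,0,0,0,0],[0,0,0,0,0,0,0],[0,0,0,0,0,0,0],[0,0,0,0,0,0,0],[0,0,0,0,0,0,0]]]'
```

```text
time: 4.0
position: [0.4205, 0.2781, 0.0126]
tool_rot: [0.774, 0.633, 0.001, 0.0]
ft_force: [-1.0, 0.8, -0.2]
grip_width: 0.0872
grip_force: 0.0
time: 4.62
position: [0.4194, 0.2785, 0.0128]
tool_rot: [0.774, 0.634, 0.0, 0.0]
ft_force: [0.2, 0.6, -0.5]
grip_width: 0.0555
grip_force: 0.0
time: 5.25
position: [0.4196, 0.2784, 0.0125]
tool_rot: [0.774, 0.634, 0.0, 0.0]
ft_force: [1.1, 1.2, -0.3]
grip_width: 0.0155
grip_force: 45.0
```

```bash
python3 -m pendant '[[[0,0,-0.02,0,0,0,0],[0,0,-0.05,0,0,0,0],[0,0,-0.06,0,0,0,0],[0,0,-0.06,0,0,0,0],[0,0,-0.05,0,0,0,0]]]'
python3 -m pendant '[[[-0.0303,0.0249,0,0,0,0,0],[-0.0303,0.0249,0,0,0,0,0],[-0.0303,0.0249,0,0,0,0,0],[-0.0303,0.0249,0,0,0,0,0],[-0.0303,0.0249,0,0,0,0,0]]]'
python3 -m pendant '[[[-0.0303,0.0249,0,0,0,0,0],[-0.0303,0.0249,0,0,0,0,0],[-0.0303,0.0249,0,0,0,0,0],[-0.0303,0.0249,0,0,0,0,0],[-0.0303,0.0249,0,0,0,0,0]]]'
python3 -m pendant '[[[-0.0303,0.0249,0,0,0,0,0],[-0.0303,0.0249,0,0,0,0,0],[-0.0303,0.0249,0,0,0,0,0],[-0.0303,0.0249,0,0,0,0,0],[-0.0303,0.0249,0,0,0,0,0]]]'
python3 -m pendant '[[[0,0,0,0,0,0,0],[0,0,0,0,0,0,0],[0,0,0,0,0,0,0],[0,0,0,0,0,0,0],[0,0,0,0,0,0,0]]]'
python3 look.py w3
```

```text
time: 5.88
position: [0.4186, 0.2782, 0.2545]
tool_rot: [0.774, 0.634, -0.0, -0.0]
ft_force: [0.4, 0.3, -2.5]
grip_width: 0.0154
grip_force: 45.0
time: 6.5
position: [0.5109, 0.1042, 0.2518]
tool_rot: [0.774, 0.634, -0.001, -0.001]
ft_force: [0.3, -0.3, -2.1]
grip_width: 0.0155
grip_force: 45.0
time: 7.12
position: [0.6031, -0.0685, 0.2515]
tool_rot: [0.774, 0.634, -0.001, -0.001]
ft_force: [0.5, 0.5, -2.7]
grip_width: 0.0154
grip_force: 45.0
time: 7.75
position: [0.6954, -0.2413, 0.2509]
tool_rot: [0.774, 0.634, -0.001, -0.002]
ft_force: [-0.3, 0.4, -2.1]
grip_width: 0.0152
grip_force: 45.0
time: 8.38
position: [0.6959, -0.2401, 0.2529]
tool_rot: [0.773, 0.634, 0.0, 0.0]
ft_force: [-0.8, 0.3, -3.1]
grip_width: 0.0155
grip_force: 45.0
```

View pics/w3.png

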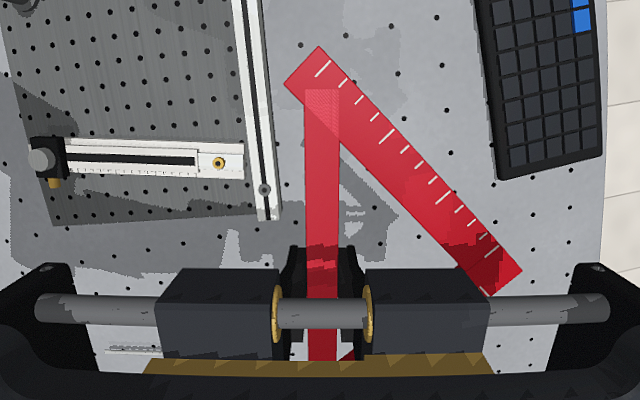

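The wrist view shows the fence strip running from (240,0) to (270,220) and the rail spanning columns 65–245 at rows 140–180. The brass screw is at (219,162) and the lens carrier at (45,158). The held square covers the right half. Next I'll fit lines to the fence and rail edges.

```bash
python3 - <<'E'
from h import *;import pickle
np.set_printoptions(precision=4,suppress=True,linewidth=150)
o,c=pickle.load(open("w3.pkl","rb"));g=cv2.cvtColor(c["img"],cv2.COLOR_RGB2GRAY).astype(float)
print(g[60,225:275].astype(int));print(g[120:190,150].astype(int));print(g[120:190,110].astype(int))
def edge(v,i0,i1,k=1):   # subpixel place of the strongest step
    d=np.diff(v[i0:i1])*k;i=int(np.argmax(d));s=d[max(i-1,0):i+2];j=np.arange(max(i-1,0),max(i-1,0)+len(s))
    return i0+.5+(s*j).sum()/s.sum()
F=[(edge(g[r],int(228+.125*r),int(246+.125*r)),r) for r in range(10,135,2)]
R=[(x,edge(g[:,x],128,152)) for x in range(80,230,2)]
S=[(x,edge(g[:,x],165,190,-1)) for x in range(80,230,2)]
def fit(P,z):
    P=np.float32(P);W=plane(c,P,z,o)[:,:2].astype(np.float32)
    for _ in range(3):
        vx,vy,x,y=cv2.fitLine(W,cv2.DIST_HUBER,0,.0001,.0001).ravel();r=(W-[x,y])@[-vy,vx];W=W[abs(r)<.002]
    return np.array([vx,vy]),np.array([x,y]),len(W),r.std()
for n,P,z in(("fence",F,.037),("rail+",R,.024),("rail+foot",R,.012),("rail-",S,.024)):
    u,p,k,s=fit(P,z);print(n,np.degrees(np.arctan2(u[1],u[0])),p,k,s,P[0],P[-1])
print("screw",plane(c,[[219,162.5]],.037,o))
E
```

```text
[113 109 109 109 108 109 109 107 109 111 110 108 119 194 231 225 223 223 223 223 226 212 130  42  55  58  50  79 216 233 224 222 223 227 226 227 237
 174  99 101 109  44  90 172 167 165 162 162 161 161]
[112 110 111 114 119  94  74  69  85 118 117 113 115 115 115 114 104 105 103 107 143 237 231 229 226 220 203 149 201 227 223 222 222 225 216 151  16
  34  36  38  40  38  33  10 235 230 222 221 222 222 223 214 228 231 248 107 109 112 113 114 114 114 114 115 114 117 116 116 118 117]
[110 110 113 112 114 113 116 121 115   0   1   2  57 102 120 106 106 106 101 180 230 226 218 212 218 174 159 214 222 219 218 219 224 243  42  28  36
  36  38  37  33  18 148 235 220 217 217 217 218 188 195 225 222 166 102 113 115 115 114 113 114 114 116 116 117 119 117 117 115 115]
fence -88.84703 [ 0.6406 -0.119 ] 21 0.000984128 (np.float64(231.92857142857142), 10) (np.float64(260.3838709677419), 134)
rail+ -14.020366 [ 0.505  -0.1615] 64 0.00020555971 (80, np.float64(148.5)) (228, np.float64(143.16379310344828))
rail+foot -14.020377 [ 0.4984 -0.1616] 64 0.00021206141 (80, np.float64(148.5)) (228, np.float64(143.16379310344828))
rail- -14.040945 [ 0.5542 -0.2148] 75 0.00030377365 (80, np.float64(172.32051282051282)) (228, np.float64(178.156))
screw [[ 0.5893 -0.2027  0.037 ]]
```

```bash
cat > fr.py <<'E'
from h import *;import pickle
def cross(v,i0,i1,t=165):
    for i in range(i0,i1):
        if v[i]<t<=v[i+1]: return i+(t-v[i])/(v[i+1]-v[i])
def fitw(W):
    W=W.astype(np.float32)
    for _ in range(3):
        vx,vy,x,y=cv2.fitLine(W,cv2.DIST_HUBER,0,.0001,.0001).ravel();r=(W-[x,y])@[-vy,vx];W=W[abs(r)<.0015]
    return np.array([vx,vy],float),np.array([x,y],float),len(W),r.std()
E
python3 - <<'E'
from fr import *
np.set_printoptions(precision=4,suppress=True,linewidth=150)
o,c=pickle.load(open("w3.pkl","rb"));g=cv2.cvtColor(c["img"],cv2.COLOR_RGB2GRAY).astype(float)
F=[(cross(g[r],int(224+.118*r),int(240+.118*r)),r) for r in range(4,210)];F=[p for p in F if p[0]]
R=[(x,cross(g[:,x],130,152)) for x in range(80,230,2)];R=[p for p in R if p[1]]
S=[(x,189-cross(g[::-1,x][210:],0,30)) for x in range(80,230,2) if cross(g[::-1,x][210:],0,30)]
f=fitw(plane(c,np.float32(F),.037,o)[:,:2]);a=fitw(plane(c,np.float32(R),.024,o)[:,:2]);b=fitw(plane(c,np.float32(S),.024,o)[:,:2]);a2=fitw(plane(c,np.float32(R),.012,o)[:,:2])
for q in(f,a,a2,b): print(np.degrees(np.arctan2(q[0][1],q[0][0])),q[1:])
print(F[0],F[-1],S[0],R[0])
n=np.array([-a[0][1],a[0][0]]);print("width",(b[1]-a[1])@n,"rail vs fence",np.degrees(np.arctan2(*(a[0][::-1]))-np.arctan2(*(f[0][::-1]))))
fd=f[0] if f[0][1]>0 else -f[0];fx=np.array([fd[1],-fd[0]])
s=plane(c,[[219,162.5]],.037,o)[0,:2]
print("board yaw",np.degrees(np.arctan2(fx[1],fx[0])),"screw to fence",(f[1]-s)@fx)
# home corner from screw: pivot is 35 from fence face, rail face +20
C=s+fx*((f[1]-s)@fx)+fd*.020;print("corner",C)
# top camera check: project fence upper edge & corner
import pickle as pk
d=pk.load(open("d0.pkl","rb"));print("in top view:",proj(d["top"],[np.r_[f[1],.037],np.r_[f[1]-.08*fd,.037],np.r_[s,.037]]))
h=C+Ro.from_euler("z",np.arctan2(fx[1],fx[0])).as_matrix()[:2,:2]@[-.074,.074];print("home tcp",h)
E
```

```text
82.31717326789219 (array([ 0.63  , -0.1535]), 206, np.float32(0.00017240313))
-13.988330655145528 (array([ 0.529 , -0.1673]), 75, np.float32(0.00020629185))
-13.988293383503194 (array([ 0.5232, -0.1677]), 75, np.float32(0.00021282207))
-14.117217183095649 (array([ 0.5542, -0.215 ]), 75, np.float32(0.00026016924))
(np.float64(231.31), 4) (np.float64(256.90909090909093), 209) (80, np.float64(172.30379746835445)) (80, np.float64(137.9047619047619))
width -0.04014388742455566 rail vs fence -96.30550392303772
board yaw -7.682826732107807 screw to fence 0.03384804539260528
corner [ 0.6255 -0.1874]
in top view: [[343.6079 155.0258]
 [369.4357 158.1583]
 [359.9499 167.6448]]
home tcp [ 0.562  -0.1042]
```

The fence faces board yaw −7.7° and the rail is swung 6.3° inward. I'll turn the square to match, move it over the corner with some clearance, lower partway and look.

```bash
python3 -m pendant '[[[0,0,0,0,0,8.5,0],[0,0,0,0,0,8.5,0],[0,0,0,0,0,8.5,0],[0,0,0,0,0,8.5,0],[0,0,0,0,0,7.4,0]]]'
python3 -m pendant '[[[-0.0024,-0.0425,0,0,0,0,0],[-0.0024,-0.0425,0,0,0,0,0],[-0.0024,-0.0425,0,0,0,0,0],[-0.0024,-0.0425,0,0,0,0,0],[-0.0024,-0.0425,0,0,0,0,0]]]'
python3 -m pendant '[[[0,0,0.04,0,0,0,0],[0,0,0.05,0,0,0,0],[0,0,0.05,0,0,0,0],[0,0,0.04,0,0,0,0],[0,0,0,0,0,0,0]]]'
python3 -m pendant '[[[0,0,0,0,0,0,0],[0,0,0,0,0,0,0],[0,0,0,0,0,0,0],[0,0,0,0,0,0,0],[0,0,0,0,0,0,0]]]'
python3 look.py w4
```

```text
time: 9.05
position: [0.696, -0.2406, 0.2527]
tool_rot: [0.948, 0.317, 0.0, 0.0]
ft_force: [-0.5, -0.3, -2.4]
grip_width: 0.0154
grip_force: 45.0
time: 9.68
position: [0.557, -0.0778, 0.2531]
tool_rot: [0.948, 0.319, 0.001, 0.0]
ft_force: [-0.2, -0.9, -2.2]
grip_width: 0.0154
grip_force: 45.0
time: 10.3
position: [0.5557, -0.0781, 0.0701]
tool_rot: [0.948, 0.319, -0.003, -0.002]
ft_force: [-0.1, 0.1, -2.6]
grip_width: 0.0153
grip_force: 45.0
time: 10.92
position: [0.5579, -0.0789, 0.0729]
tool_rot: [0.948, 0.319, 0.0, 0.0]
ft_force: [0.4, -0.2, -2.0]
grip_width: 0.0153
grip_force: 45.0
```

View pics/w4.png

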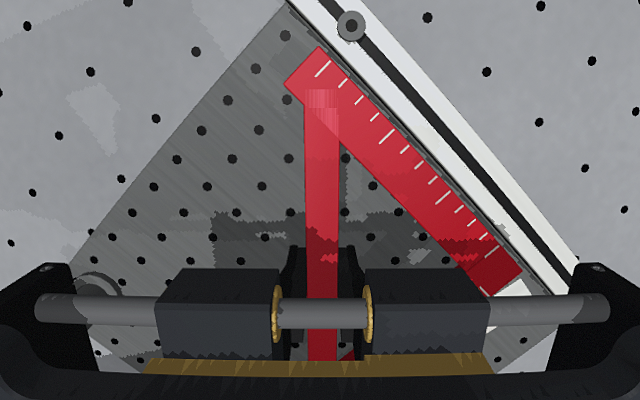

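The square is held above the board. Its outer leg edge runs from (323,47) to (522,268), next to and parallel with the fence's inner edge from (290,10) to (570,290). I'll compare the angles and gaps, and get the fence height from the two views.

```bash
python3 - <<'E'
from fr import *
np.set_printoptions(precision=4,suppress=True,linewidth=150)
o,c=pickle.load(open("w4.pkl","rb"));img=c["img"];m=red(img);g=cv2.cvtColor(img,cv2.COLOR_RGB2GRAY).astype(float)
P=[(np.nonzero(m[r,:560])[0].max()+.5,r) for r in range(75,230)]
E=[]
for x,r in P:
    k=cross(g[r],int(x)+2,int(x)+60,150)
    if k: E.append((k,r))
zt=o["position"][2]-.0126
sq=fitw(plane(c,np.float32(P),zt+.010,o)[:,:2]);print("leg",np.degrees(np.arctan2(sq[0][1],sq[0][0]))%180,sq[1:])
o3,c3=pickle.load(open("w3.pkl","rb"));g3=cv2.cvtColor(c3["img"],cv2.COLOR_RGB2GRAY).astype(float)
F=[(cross(g3[r],int(224+.118*r),int(240+.118*r)),r) for r in range(4,210)];F=[p for p in F if p[0]]
print(P[0],P[-1],E[0],E[len(E)//2],E[-1],len(E))
for z in(.027,.032,.037,.042):
    a=fitw(plane(c3,np.float32(F),z,o3)[:,:2]);b=fitw(plane(c,np.float32(E),z,o)[:,:2])
    n=np.array([a[0][1],-a[0][0]]);n*=np.sign(n[0]);print(z,"fence ang",[np.degrees(np.arctan2(q[0][1],q[0][0]))%180 for q in(a,b)],"diff mm",1e3*(b[1]-a[1])@n,"leg to fence mm",1e3*(b[1]-sq[1])@n,b[2:])
print("tool x ang",np.degrees(2*np.arctan2(o["tool_rot"][1],o["tool_rot"][0])))
E
```

```text
leg 82.245210723673 (array([ 0.6315, -0.0772]), 155, np.float32(9.970459e-05))
(np.float64(346.5), 75) (np.float64(486.5), 229) (np.float64(360.47435897435895), 75) (np.float64(430.82022471910113), 152) (np.float64(500.3333333333333), 229) 155
0.027 fence ang [np.float64(82.3171664990155), np.float64(82.38406863298407)] diff mm 2.737572135455668 leg to fence mm 9.243936346932546 (155, np.float32(0.00015769494))
0.032 fence ang [np.float64(82.31717326789219), np.float64(82.38405464049829)] diff mm 1.0491367414309227 leg to fence mm 8.669487908920637 (155, np.float32(0.00015368535))
0.037 fence ang [np.float64(82.31717326789219), np.float64(82.38403387807386)] diff mm -0.6392449725114435 leg to fence mm 8.095041183071583 (155, np.float32(0.00014967483))
0.042 fence ang [np.float64(82.31717326789219), np.float64(82.38402710813621)] diff mm -2.327628678577387 leg to fence mm 7.520653526814414 (155, np.float32(0.00014566263))
tool x ang 37.23842972490807
```

```bash
python3 -m pendant '[[[0,0,0.015,0,0,0,0],[0,0,0.015,0,0,0,0],[0,0,0.010,0,0,0,0],[0,0,0.005,0,0,0,0],[0,0,0.002,0,0,0,0]]]'
python3 -m pendant '[[[0,0,0.001,0,0,0,0],[0,0,0,0,0,0,0],[0,0,0,0,0,0,0],[0,0,0,0,0,0,0],[0,0,0,0,0,0,0]]]'
```

```text
time: 11.6
position: [0.5577, -0.0788, 0.025]
tool_rot: [0.948, 0.319, -0.0, -0.0]
ft_force: [1.4, -0.3, -1.9]
grip_width: 0.0154
grip_force: 45.0
time: 12.22
position: [0.558, -0.0789, 0.0247]
tool_rot: [0.948, 0.319, 0.0, 0.0]
ft_force: [0.3, -0.5, -1.9]
grip_width: 0.0152
grip_force: 45.0
```

```bash
python3 -m pendant '[[[0,0,0.0005,0,0,0,0],[-0.0028,0.0028,0,0,0,0,0],[-0.0028,0.0028,0,0,0,0,0],[-0.0028,0.0028,0,0,0,0,0],[-0.0028,0.0028,0,0,0,0,0]]]'
python3 -m pendant '[[[-0.0014,0.0014,0,0,0,0,0],[-0.0014,0.0014,0,0,0,0,0],[0,0,0,0,0,0,0],[0,0,0,0,0,0,0],[0,0,0,0,0,0,0]]]'
```

```text
time: 12.85
position: [0.5561, -0.094, 0.0245]
tool_rot: [0.948, 0.318, 0.001, -0.0]
ft_force: [1.4, 7.7, 5.8]
grip_width: 0.015
grip_force: 45.0
time: 13.48
position: [0.555, -0.0977, 0.0245]
tool_rot: [0.948, 0.318, 0.0, -0.001]
ft_force: [0.9, 6.3, 6.6]
grip_width: 0.0153
grip_force: 45.0
```

```bash
python3 -m pendant '[[[-0.0014,0.0014,0,0,0,0,0],[-0.0007,0.0007,0,0,0,0,0],[0,0,0,0,0,0,0],[0,0,0,0,0,0,0],[0,0,0,0,0,0,0]]]'; python3 -c "
from rig import get_obs;print(get_obs()['moment'])"
python3 -m pendant '[[[-0.0007,0.0007,0,0,0,0,0],[0,0,0,0,0,0,0],[0,0,0,0,0,0,0],[0,0,0,0,0,0,0],[0,0,0,0,0,0,0]]]'; python3 -c "
from rig import get_obs;print(get_obs()['moment'])"
python3 look.py w5
cat > chk.py <<'E'
import sys
from fr import *
np.set_printoptions(precision=4,suppress=True,linewidth=150)
o,c=pickle.load(open(sys.argv[1]+".pkl","rb"));img=c["img"];m=red(img);g=cv2.cvtColor(img,cv2.COLOR_RGB2GRAY).astype(float)
P=[(np.nonzero(m[r,:560])[0].max()+.5,r) for r in range(75,230)]
E=[(cross(g[r],int(x)+1,int(x)+60,150),r) for x,r in P];E=[e for e in E if e[0]]
sq=fitw(plane(c,np.float32(P),.022,o)[:,:2]);b=fitw(plane(c,np.float32(E),.037,o)[:,:2])
A=lambda q:np.degrees(np.arctan2(q[0][1],q[0][0]))%180
n=np.array([b[0][1],-b[0][0]]);n*=np.sign(n[0])
print("leg",A(sq),"fence",A(b),"gap mm",1e3*(b[1]-sq[1])@n,sq[2:],b[2:],"tool y+?",np.degrees(2*np.arctan2(o["tool_rot"][1],o["tool_rot"][0])))
E
python3 chk.py w5
```

```text
time: 14.1
position: [0.5543, -0.1004, 0.0245]
tool_rot: [0.948, 0.318, 0.0, -0.001]
ft_force: [0.1, 8.1, 7.4]
grip_width: 0.015
grip_force: 45.1
[ 1.09014549  0.05416839 -0.19582896]
time: 14.72
position: [0.5541, -0.1012, 0.0245]
tool_rot: [0.948, 0.318, -0.0, -0.001]
ft_force: [0.2, 6.3, 6.5]
grip_width: 0.0155
grip_force: 45.1
[ 1.12493185  0.13209121 -0.16047856]
leg 81.63179118064416 fence 82.42608089156566 gap mm 8.737017749545828 (155, np.float32(9.991227e-05)) (155, np.float32(2.8210852e-05)) tool y+? 37.11853970197074
```

View pics/w5.png

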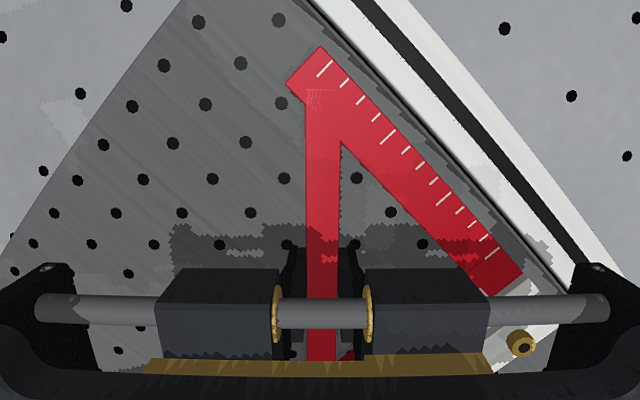

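The fence gap is about 8.7 mm, and the rail's resistance has turned the square by −0.8°. The heel at (522,272) is near the white rail, and the screw is at (522,343). I'll correct the yaw and slide it toward the fence.

```bash
python3 -m pendant '[[[0.0014,0.0014,0,0,0,-0.4,0],[0.0014,0.0014,0,0,0,-0.4,0],[0.0014,0.0014,0,0,0,0,0],[0.0010,0.0010,0,0,0,0,0],[0,0,0,0,0,0,0]]]'
python3 -m pendant '[[[0,0,0,0,0,0,0],[0.0007,0.0007,0,0,0,0,0],[0,0,0,0,0,0,0],[0,0,0,0,0,0,0],[0,0,0,0,0,0,0]]]'
python3 look.py w6; python3 chk.py w6;python3 -c "
from rig import get_obs;print(get_obs()['moment'])"
```

```text
time: 15.4
position: [0.5554, -0.1014, 0.0245]
tool_rot: [0.946, 0.325, -0.006, -0.005]
ft_force: [-9.8, 3.9, 16.6]
grip_width: 0.0152
grip_force: 45.4
time: 16.02
position: [0.5563, -0.1015, 0.0245]
tool_rot: [0.946, 0.325, -0.006, -0.005]
ft_force: [-10.5, 3.7, 16.9]
grip_width: 0.0154
grip_force: 45.4
leg 81.64946743626246 fence 82.42810909687657 gap mm 6.751845492240172 (155, np.float32(9.912857e-05)) (155, np.float32(2.3896348e-05)) tool y+? 37.93289587186335
[ 0.4696951   1.86869533 -0.41028244]
```

Friction is holding the square: Fz is 17 N and the tool has tilted. I'll relieve the downward pressure.

```bash
python3 -m pendant '[[[0,0,-0.001,0,0,0,0],[0,0,0,0,0,0,0],[0,0,0,0,0,0,0],[0,0,-0.001,0,0,0,0],[0,0,0,0,0,0,0]]]'
python3 -m pendant '[[[0,0,-0.001,0,0,0,0],[0,0,0,0,0,0,0],[0,0,0,0,0,0,0],[0,0,0,0,0,0,0],[0,0,0,0,0,0,0]]]'
python3 look.py w7; python3 chk.py w7;python3 -c "
from rig import get_obs;print(get_obs()['moment'])"
```

```text
time: 16.7
position: [0.5627, -0.1034, 0.0255]
tool_rot: [0.945, 0.326, -0.0, -0.0]
ft_force: [-1.9, 2.3, -4.4]
grip_width: 0.0152
grip_force: 45.1
time: 17.32
position: [0.5627, -0.1034, 0.027]
tool_rot: [0.945, 0.326, -0.0, -0.0]
ft_force: [-3.1, 1.1, -4.2]
grip_width: 0.0155
grip_force: 45.1
leg 82.37760014198994 fence 82.41048082613378 gap mm 0.16132287826842173 (155, np.float32(0.0001155534)) (155, np.float32(2.731101e-05)) tool y+? 38.04289785497386
[ 0.41917867  0.46761786 -0.27787864]
```

```bash
python3 -m pendant '[[[0,0,0.0015,0,0,0,0],[-0.0014,0.0014,0,0,0,0,0],[0,0,0,0,0,0,0],[0,0,0,0,0,0,0],[0,0,0,0,0,0,0]]]'
python3 -m pendant '[[[0,0.0020,0,0,0,0,0],[0,0,0,0,0,0,0],[0,0,0,0,0,0,0],[0,0,0,0,0,0,0],[0,0,0,0,0,0,0]]]'
python3 -m pendant '[[[0,0.0020,0,0,0,0,0],[0,0,0,0,0,0,0],[0,0,0,0,0,0,0],[0,0,0,0,0,0,0],[0,0,0,0,0,0,0]]]'
python3 look.py w8; python3 chk.py w8;python3 -c "
from rig import get_obs;print(get_obs()['moment'])"
```

```text
time: 18.0
position: [0.5624, -0.1048, 0.0256]
tool_rot: [0.945, 0.326, -0.0, -0.001]
ft_force: [-2.2, 3.9, -1.7]
grip_width: 0.0153
grip_force: 45.1
time: 18.62
position: [0.5624, -0.1049, 0.0254]
tool_rot: [0.945, 0.326, -0.001, -0.002]
ft_force: [-3.6, 8.6, -0.6]
grip_width: 0.0152
grip_force: 45.1
time: 19.25
position: [0.5624, -0.105, 0.0253]
tool_rot: [0.946, 0.326, -0.002, -0.004]
ft_force: [-3.5, 12.9, -0.5]
grip_width: 0.0153
grip_force: 45.1
leg 82.47005332678577 fence 82.41860893526264 gap mm 0.2953692983811429 (155, np.float32(0.00010488083)) (155, np.float32(2.903335e-05)) tool y+? 37.99764864758902
[ 1.9958031   0.7561702  -0.19395266]
```

View pics/w8.png

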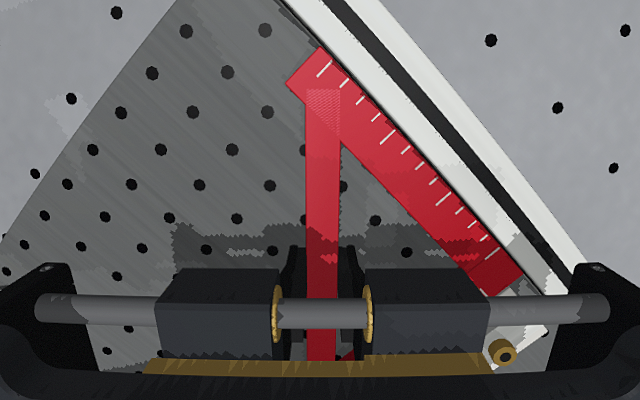

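The square sits flush against the fence (leg edge touching, heel at (522,272)), and the −y push is now blocked at 13 N. I'll add fence force, settle it downward slightly, then check the rail angle in the top view.

```bash
python3 -m pendant '[[[0.0014,0.0014,0,0,0,0,0],[0,0,0,0,0,0,0],[0.0010,0.0010,0.0006,0,0,0,0],[0,0,0,0,0,0,0],[0,0,0,0,0,0,0]]]'
python3 -m pendant '[[[0,0,0,0,0,0,0],[0,0,0,0,0,0,0],[0,0,0,0,0,0,0],[0,0,0,0,0,0,0],[0,0,0,0,0,0,0]]]'
python3 look.py w9; python3 chk.py w9
python3 - <<'E'
from rig import camera,get_obs
from fr import *
T=camera("top");S=camera("side");pickle.dump((T,S),open("t9.pkl","wb"));print(get_obs()["moment"])
o=[cv2.resize(T["img"][130:265,260:400],None,fx=2.8,fy=2.8,interpolation=2),cv2.resize(S["img"][145:255,240:375],None,fx=2.9,fy=2.9,interpolation=2)]
h=max(i.shape[0] for i in o);m=np.hstack([np.pad(i,((0,h-i.shape[0]),(0,0),(0,0))) for i in o]);print(m.shape)
cv2.imwrite("pics/t9.png",m[:,:,::-1])
E
```

```text
time: 19.92
position: [0.5625, -0.1049, 0.0246]
tool_rot: [0.945, 0.326, -0.005, -0.005]
ft_force: [-9.6, 9.9, 4.2]
grip_width: 0.0153
grip_force: 45.3
time: 20.55
position: [0.5626, -0.1049, 0.0246]
tool_rot: [0.945, 0.326, -0.005, -0.005]
ft_force: [-9.6, 11.3, 5.1]
grip_width: 0.0153
grip_force: 45.3
leg 82.4275355416125 fence 82.40828782157116 gap mm 0.28762395447956557 (155, np.float32(0.000102719605)) (155, np.float32(2.5187388e-05)) tool y+? 38.04556868088584
[ 1.63744709  1.53242495 -0.23615089]
(378, 784, 3)
```

View pics/t9.png

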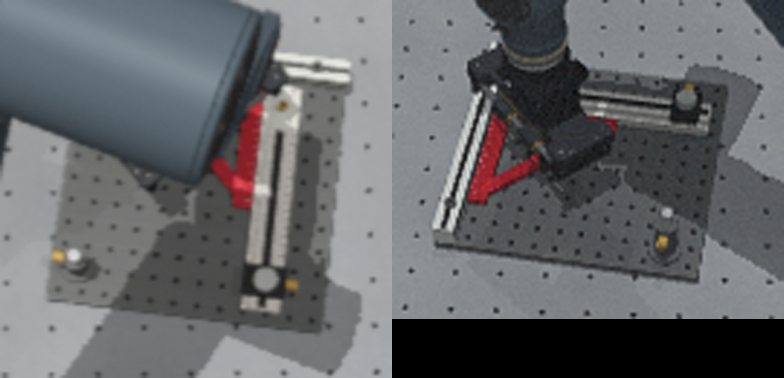

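In the top crop the rail now looks parallel to the board's edge and the square's −x leg (230–260, 100–205) lies along it. The post holder at (72,258) has not moved. The side crop agrees. Next I'll measure the rail angle numerically and the tool tilt.

```bash
python3 - <<'E'
from fr import *;from rig import get_obs
np.set_printoptions(precision=4,suppress=True)
T,S=pickle.load(open("t9.pkl","rb"));A=lambda q:np.degrees(np.arctan2(q[0][1],q[0][0]))
g=cv2.cvtColor(T["img"],cv2.COLOR_RGB2GRAY).astype(float)
R=[];L=[]
for r in range(168,222):
    x0=int(366-(r-162)*.09); k=cross(g[r,::-1],639-(x0+7),639-(x0-8),150); 
    if k: R.append((639-k,r))
for r in range(206,222):
    x0=int(352-(r-162)*.09);k=cross(g[r],x0-10,x0+8,150)
    if k:L.append((k,r))
print("top right edge",[ (A(q)+90)%180-90 for q in [fitw(plane(T,np.float32(R),.024)[:,:2])]],len(R),R[0],R[-1])
q=fitw(plane(T,np.float32(R),.024)[:,:2]);print(q)
# reference: dark board -y edge vs table in the initial top picture is shaded; compare rail edge in initial picture
d=pickle.load(open("d0.pkl","rb"));g0=cv2.cvtColor(d["top"]["img"],cv2.COLOR_RGB2GRAY).astype(float);R0=[]
for r in range(170,220):
    x0=int(367-(r-165)*.225);k=cross(g0[r,::-1],639-(x0+8),639-(x0-8),150)
    if k:R0.append((639-k,r))
print("initial",A(fitw(plane(d["top"],np.float32(R0),.024)[:,:2])),len(R0),R0[0],R0[-1])
F0=[]
for x in range(296,380):
    y=148+.105*(x-290);k=cross(g0[::-1,x],399-int(y+8),399-int(y-4),165)
    if k:F0.append((x,399-k))
q=fitw(plane(d["top"],np.float32(F0),.037)[:,:2]);print("initial fence",A(q),q[2:])
# side view: rail upper edge beyond gripper
z=Ro.from_quat(get_obs()["tool_rot"]).as_matrix();print("tool z",z[:,2],"tilt corr in tool axes deg",np.degrees(np.cross(z[:,2],[0,0,-1])@z))
E
```

```text
top right edge [np.float64(-8.201128754086113)] 54 (np.float64(366.6296296296296), 168) (np.float64(359.0), 221)
(array([ 0.9898, -0.1426]), array([ 0.5033, -0.2112]), 37, np.float32(0.0005076806))
initial -14.156646787338182 50 (np.float64(366.84444444444443), 170) (np.float64(355.59090909090907), 219)
initial fence 82.44188592950238 (84, np.float32(0.00035887255))
tool z [-0.0126  0.0069 -0.9999] tilt corr in tool axes deg [-0.755   0.3274  0.    ]
```

```bash
python3 -m pendant '[[[0,0,0,-0.4,0.2,0,0],[0,0,0,-0.4,0.15,0,0],[0,0,0,0,0,0,0],[0,0,0,0,0,0,0],[0,0,0,0,0,0,0]]]'
python3 -m pendant '[[[0,0,0,0,0,0,0],[0,0,0,0,0,0,0],[0,0,0,0,0,0,0],[0,0,0,0,0,0,0],[0,0,0,0,0,0,0]]]'
cat > rail.py <<'E'
from fr import *;from rig import get_obs,camera
np.set_printoptions(precision=4,suppress=True)
A=lambda q:(np.degrees(np.arctan2(q[0][1],q[0][0]))+90)%180-90
for n in("top","side"):
    fr=[camera(n) for _ in range(4)];c=fr[0];g=np.mean([cv2.cvtColor(f["img"],cv2.COLOR_RGB2GRAY).astype(float) for f in fr],0)
    b=np.array([np.cos(np.radians(-7.6)),np.sin(np.radians(-7.6))]);pv=np.array([.592,-.2025]);nn=np.array([-b[1],b[0]])
    # sample intensity profiles across the rail in world coordinates on its top plane
    s=np.arange(.125,.165,.002) if n=="side" else np.arange(-.005,.165,.002)
    w=np.arange(-.034,.034,.0005)
    for side in(-1,1):
        out=[]
        for a in s:
            X=np.c_[pv-a*b+w[:,None]*nn,np.full(len(w),.024)];p=proj(c,X).astype(np.float32)
            v=cv2.remap(g.astype(np.float32),p[:,:1].copy(),p[:,1:].copy(),cv2.INTER_LINEAR).ravel()
            h=w*side>.010;vv=v[h] if side>0 else v[h][::-1];ww=w[h] if side>0 else w[h][::-1]
            i=np.argmin(np.diff(cv2.GaussianBlur(vv.reshape(-1,1),(1,7),0).ravel()))
            d=np.clip(-np.diff(vv),0,None);j=slice(max(i-6,0),i+7);out.append((-a,(d[j]*(ww[:-1][j]+.00025*side)).sum()/d[j].sum()))
        q=fitw(np.array(out)*[1,1]);print(n,side,"angle vs -7.6 deg:",A(q),"off mm",q[1]*1e3,q[2:],len(s))
z=Ro.from_quat(get_obs()["tool_rot"]).as_matrix();print("tool z",z[:,2])
E
python3 rail.py
```

```text
time: 21.32
position: [0.5625, -0.1049, 0.0246]
tool_rot: [0.945, 0.326, 0.0, 0.0]
ft_force: [-8.8, 10.5, 5.3]
grip_width: 0.0156
grip_force: 45.1
time: 21.95
position: [0.5625, -0.1049, 0.0246]
tool_rot: [0.945, 0.326, 0.0, 0.0]
ft_force: [-9.8, 11.8, 6.0]
grip_width: 0.0154
grip_force: 45.1
top -1 angle vs -7.6 deg: 0.15318719863120123 off mm [-83.2    -23.1092] (84, np.float32(0.0004977995)) 85
top 1 angle vs -7.6 deg: 0.18676155349696444 off mm [-105.8      18.3803] (85, np.float32(0.00054233766)) 85
side -1 angle vs -7.6 deg: 0.23898090201797118 off mm [-144.2     -22.2924] (20, np.float32(0.000773212)) 21
side 1 angle vs -7.6 deg: -0.6117669495600921 off mm [-146.1429   20.2982] (7, np.float32(0.00043789676)) 21
tool z [ 0.0005 -0.0002 -1.    ]
```

The rail is within about 0.2° of square, the leg is flush along the fence, and the push is about 10 N on each face. The tool is vertical and the square is flat on the board, so I'm handing in.

```bash
python3 -c "
from rig import hand_in;print(hand_in())"
```

```text
the job is handed in; nothing more can be done
None
```

The job is handed in; the interface returned no verdict. The square lies flat in the corner, gripped at 45 N and pressed with about 10 N toward the fence and 12 N toward the rail. The rail measured within about 0.2° of square, and no bystander was approached.

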